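Weight down a glued board from behind the finishing supplies

ROBOT

A 6-joint arm with a two-finger parallel gripper is mounted at the origin on the work surface. World frame = base frame: x ahead of the robot, y to its left, z up, the work surface at z = 0. Lengths are in m, angles in rad, forces in N, time in s.
With the tool pointing down it reaches from about 0.325 to 0.925 m from the base axis. Payload 3.1 kg.
Tool frame: the origin (TCP) lies midway between the tips of the shut fingers; the grasp point (between the pads) lies 19 mm behind it; z points along the fingers, y is the line along which they close (so a half turn about z gives the same grasp; the last joint's range is limited). The gripper opens to 85 mm and grips with 20 to 120 N. Pads are 22 mm wide; open, the fingers measure 114 mm over their backs; the gripper's body (76 mm by 85 mm) begins 54 mm behind the grasp point. The pads swing forward as they close: fully open they stand 13 mm farther back than shut.
Start: joints at [-1.224, 0.217, 1.613, -0, 1.311, -0.112], TCP at [0.277, -0.56, 0.231] pointing down, gripper open.
Joint ranges: [-2.75, 2.75], [-0.78, 2.1], [0.31, 2.55], [-1.13, 4.27], [0.13, 2.63], [-2.58, 2.58]. Speed limits (rad/s): [2.79, 2.79, 3.14, 3.14, 3.14, 3.14].

INTERFACE

Orientations are given as a unit quaternion [w, x, y, z].
In Python, from rig import readout, imaging, r gives the robot as it stands.
- The arm moves only by the tool send_rows, never from a script. Its argument "commands" is a list that holds one entry, the list of rows, each a list of 5 numbers: the finger opening in cm, from 0 to 8.54, then the shift along the world's x, y, z in cm, then the turn about the world's z in rad. In form: [[[grip, x, y, z, roll], ...]]. A call has 1 to 10 rows; each row is the pose to reach, as a shift and turn from the pose commanded when the call began; what a row does not reach only later rows make up. A row lasts 1/12 s, in which the tool goes at most 41.7 mm and 7.16 degrees, less where a joint would pass 70% of its speed; a pose out of reach is approached as far as the arm can. A call with a gripper value outside its range is refused whole. The fingers move at their own pace and stop on an object; the grip force is fixed at half the most. Time passes only in rows, so rows that repeat a pose let the fingers close. It gives the time, the measured TCP pose, the force, the opening and the grip force at its end, in the units of the state.
- readout.get_obs(): the state, without advancing time (a new reading comes with each control period).
- imaging.capture(name): name is "scene" or "side" or "wrist"; returns a dict with "color" (420x560x3 uint8, red, green, blue), "z_map" (420x560 float32, m along the optical axis (not along the pixel's ray), 0 where there is no reading), "fx", "fy", "cx", "cy" (pixels), "rvec" (rotation vector, rad) and "tvec" (3), from world to camera coordinates, as OpenCV has them. Camera axes: x right, y down, z forward; pixel columns grow to the right and rows downward; lengths in m; the calibration is good to about 2 mm. The wrist camera is an equidistant fisheye: a pixel r from the principal point sees the ray r / f radians off the axis. A picture is of the moment at which its call begins.
- r.hand_in(): hands the job in; it is judged then, once.
Trained networks look in the newest picture that a camera, given by its name, has taken for a name from the list of things; names that differ only in an ending like _2 or _b are one class to them, and where a whole thing is asked for, a point or a joint stands for the part that bears it (a point fixed in the world has none). Each returns a list of dicts, best first, with "conf" (0 to 1); they miss things now and then, are a little off and sometimes report something else, mostly with a low value. They report only what shows in the picture. A call takes as long as a camera call.
- imaging.outline_of(camera, name): "pixels" (420x560 bool, what is visible of it) and "xy" ([column, row] as shares, 0 to 1, of the picture: columns of its width, rows of its height, amid what is visible of it).
- imaging.tip_of(camera, name): "xy" ([column, row] as shares, 0 to 1, of the picture: columns of its width, rows of its height: a listed point, or the origin of a listed thing).
The state is a dict: "clock": time; "joint_positions": joint angles; "qvel": joint speeds; "effort": joint torques, N m; "tcp_pos": TCP position; "tcp_rot": TCP orientation; "contact_force": force on the tool from outside, world axes, zero at the start; "ft_torque": the same for the moment, N m; "opening": opening from 0.0 (shut) to 1.0 (fully open); "grasp_force": force on a finger pad.
Only numpy, scipy, OpenCV 4.12 (cv2) and the standard library are available. Lean on these libraries where they do the work, as an engineer would, in place of code of your own. Each camera call takes 0.05 s, during which the arm holds its last target. There are 200 camera calls.

TASK

The joint of the two-part board has to be pressed. First clear the jar and the oil tin out of the plywood caddy and stand both upright on the cork mat. Lay the loose wooden caul centred on and along the joint line, fetch the steel weight from behind where they stood, and set it upright on the middle of the caul. Only then put the jar and the tin back upright in the caddy, each on the same spot that it came from; never tip them over, and leave the two turned finials standing where they are.

Things in the scene. Friction and masses are not known exactly. Their poses are not given: they have to be found in the camera images.
- jar_mid (a point): Round amber glass jar with a steel screw lid, 60 mm diameter, 110 mm high, about 0.28 kg, standing upright in the front row of the caddy, on one of its two dark discs (left or right, varies). Point at its centre, 55 mm above its underside; z up along its axis.
- tin_mid (a point): Plain metal oil tin, upright rectangular body 44 mm (its x axis) by 64 mm (its y axis) by 100 mm high, with a small dark screw cap (24 mm diameter, 16 mm high) on top, 12 mm off centre; about 0.3 kg. It stands on the other dark disc in the caddy. Point at the centre of the body, 50 mm above its underside; z up.
- weight_mid (a point): Dark steel press weight, a round body 50 mm in diameter and 44 mm high with a narrow knob (22 mm) on top to 60 mm overall, about 0.6 kg; stands at the back of the caddy, centred behind and close to the jar and the tin. Point on its axis 25 mm above its underside; z up.
- caul_mid (a point): Caul: plain light wooden block 110 mm long (x axis), 44 mm wide (y axis), 26 mm high, about 0.09 kg, lying loose on the bench in front of the caddy, roughly crosswise to the robot. Point at its centre, 13 mm above its underside; z up.
- panel_top (a point): The two-part board, fixed, one half dark and one half light wood: 190 mm along the joint (x axis), 140 mm across (y axis), 22 mm thick, lying on the bench to the left or right. Point at the middle of the joint line on its top face; x runs along the joint.
- mat_top (a point): Cork mat, fixed, 150 mm (x axis) by 220 mm (y axis), 4 mm thick, on the bench on the other side from the board. Point at the centre of its top face.
- caddy_floor (a point): Plywood caddy, fixed, open at the top and at its front (-x side): 180 mm (x) by 220 mm (y), floor 9 mm thick, side walls (on the rear two thirds only) 44 mm and back wall (+x side) 59 mm high above the bench, walls 8 mm thick. Two thin flat dark discs, 76 mm in diameter, at x = -32 mm, y = +50 and -50 mm from this point mark where the jar and the tin stand; the weight stands near x = +30 mm, y = 0. Point at the centre of the floor's upper face.
- finial_a: Turned dark wooden finial, 48 mm foot, 108 mm high, standing loose on the bench beyond the board or the mat on the robot's left; a bystander. Origin under its foot, z up.
- finial_b: The same turned finial on the robot's right; a bystander. Origin under its foot, z up.

How it is judged:
On the way, in this order (a step that is already met when the one before it is completed fails the run):
1. the jar and the tin both stand upright on the cork mat, released, while the weight is still in its place (x of jar_mid in the frame of mat_top between -0.075 and 0.075 m and y of jar_mid in the frame of mat_top between -0.11 and 0.11 m and z of jar_mid in the frame of mat_top between 0.049 and 0.061 m and angle between each of jar_mid, tin_mid's own z axis and vertical below 0.12 rad and x of tin_mid in the frame of mat_top between -0.075 and 0.075 m and y of tin_mid in the frame of mat_top between -0.11 and 0.11 m and z of tin_mid in the frame of mat_top between 0.044 and 0.056 m and contact force between each of jar, tin and the fingers below 0.2 N and linear speed of each of jar, tin below 0.02 m/s and distance of weight_mid from where it was at the start of the episode below 0.03 m), for 0.2 s.
2. the caul lies on the joint and the weight stands on the caul, released, the jar and the tin still on the mat (x of jar_mid in the frame of mat_top between -0.075 and 0.075 m and y of jar_mid in the frame of mat_top between -0.11 and 0.11 m and z of jar_mid in the frame of mat_top between 0.049 and 0.061 m and angle between each of jar_mid, tin_mid's own z axis and vertical below 0.12 rad and x of tin_mid in the frame of mat_top between -0.075 and 0.075 m and y of tin_mid in the frame of mat_top between -0.11 and 0.11 m and z of tin_mid in the frame of mat_top between 0.044 and 0.056 m and horizontal distance between caul_mid and panel_top below 0.015 m and angle between the x axis of caul_mid and the x axis of panel_top, either way round below 0.2 rad and z of caul_mid in the frame of panel_top between 0.008 and 0.018 m and horizontal distance between weight_mid and caul_mid below 0.015 m and z of weight_mid in the frame of caul_mid between 0.032 and 0.044 m and angle between weight_mid's own z axis and vertical below 0.1 rad and contact force between each of weight, caul and the fingers below 0.2 N and linear speed of each of jar, tin, weight, caul below 0.02 m/s), for 0.2 s.
At the end, for the whole second after the job is handed in: Jar and tin upright within 15 mm of where each began; caul on the board within 15 mm of the joint's middle and 0.2 rad of its direction; weight upright on the caul within 15 mm of its centre; all released and at rest (distance of each of jar_mid, tin_mid from where it was at the start of the episode below 0.015 m and angle between each of jar_mid, tin_mid, weight_mid's own z axis and vertical below 0.1 rad and horizontal distance between caul_mid and panel_top below 0.015 m and angle between the x axis of caul_mid and the x axis of panel_top, either way round below 0.2 rad and z of caul_mid in the frame of panel_top between 0.008 and 0.018 m and horizontal distance between weight_mid and caul_mid below 0.015 m and z of weight_mid in the frame of caul_mid between 0.032 and 0.044 m and contact force between each of jar, tin, weight, caul and the fingers below 0.2 N and linear speed of each of jar, tin, weight, caul below 0.02 m/s); the robot touches nothing.
It fails at once if the jar or the tin is tipped over (angle between any of jar_mid, tin_mid's own z axis and vertical above 0.6 rad).
It fails at once if a finial is knocked over or pushed more than 30 mm away ((distance of finial_a from where it was at the start of the episode above 0.03 m or angle between finial_a's own z axis and vertical above 0.3 rad) or (distance of finial_b from where it was at the start of the episode above 0.03 m or angle between finial_b's own z axis and vertical above 0.3 rad)).
It also fails if it takes over 125 s, if anything falls off the work surface, if the arm or the gripper's body presses on something with over 40 N, if the wrist force passes 120 N, or if a joint passes its speed limit or range.

## Working session

There is one attempt and no reset: what is moved stays moved. The work goes in short steps, Python scripts to look and compute and a tool call to move; the robot and the scene stay as the last step left them, time stands still between calls to the robot, and variables do not carry over. Pictures are saved under pics/ and viewed, at most 14 in all, crops included, and the job is handed in when it is done.

Besides the shell and the picture viewer there is one more tool, called after "Request:" as name(argument=value, ...) on one line, values as JSON. send_rows: Moves the arm, as the interface text tells. Its arguments: {"type":"object","properties":{"commands":{"type":"array","items":{"type":"array","items":{"type":"array","items":{"type":"number"}}}}},"required":["commands"]}

```bash
ls; mkdir -p pics
cat > h.py <<'E'
from rig import readout, imaging, r
import numpy as np, cv2
def cap(c):
    return imaging.capture(c)
def cloud(im, mask=None):
    z=im["z_map"]; v,u=np.nonzero((z>0) if mask is None else (mask&(z>0)))
    d=z[v,u]; p=np.c_[(u-im["cx"])/im["fx"]*d,(v-im["cy"])/im["fy"]*d,d]
    R=cv2.Rodrigues(np.array(im["rvec"],float))[0]
    return (p-np.array(im["tvec"]).ravel())@R
def save(im,n): cv2.imwrite("pics/"+n+".png",im["color"][:,:,::-1])
E
python3 - <<'E'
from h import *
np.set_printoptions(precision=4,suppress=True)
print(readout.get_obs())
for c in("scene","side"):
    im=cap(c); save(im,c+"0")
    R=cv2.Rodrigues(np.array(im["rvec"],float))[0]
    print(c,"cam at",-R.T@np.array(im["tvec"]).ravel(), "axis",R[2])
    for n in["jar_mid","tin_mid","weight_mid","caul_mid","panel_top","mat_top","caddy_floor","finial_a"]:
        o=imaging.outline_of(c,n)[:2]; t=imaging.tip_of(c,n)[:2]
        for a in o:
            P=cloud(im,a["pixels"])
            if len(P)<5: continue
            print(n,round(a["conf"],2),len(P),"med",np.median(P,0),"lo",np.percentile(P,2,axis=0),"hi",np.percentile(P,98,axis=0))
        print("   tip",[(round(a["conf"],2),np.round(np.array(a["xy"])*[560,420],1)) for a in t])
E
```

```text
pics
{'clock': 0.0, 'joint_positions': array([-1.2242,  0.2178,  1.615 ,  0.    ,  1.3113, -0.1122]), 'qvel': array([ 0.0005, -0.0005,  0.0005,  0.001 ,  0.0004, -0.0002]), 'effort': array([ -0.0006, -39.6845, -30.3853,  -0.0003,   0.0097,  -0.    ]), 'tcp_pos': array([ 0.2765, -0.5596,  0.2299]), 'tcp_rot': array([-0.0012,  0.9738,  0.2274, -0.0001]), 'contact_force': array([-0.0031,  0.5938,  0.0402]), 'ft_torque': array([-0.0216,  0.051 , -0.0349]), 'grasp_force': 0.0, 'opening': 1.0002556461526433}
scene cam at [ 0.9946 -0.4678  0.83  ] axis [-0.4514  0.4775 -0.7538]
jar_mid 0.82 1358 med [ 0.6021 -0.0205  0.0913] lo [ 0.568  -0.0355  0.0156] hi [0.6191 0.0152 0.122 ]
   tip []
   tip [(0.92, array([317.3, 207.3])), (0.51, array([226.1, 225.7]))]
weight_mid 0.57 672 med [0.6504 0.0396 0.0529] lo [0.6032 0.0238 0.0104] hi [0.6687 0.0723 0.0703]
   tip [(0.83, array([330.9, 242.5])), (0.72, array([290.1, 233.3]))]
   tip [(0.57, array([231. , 225.4]))]
panel_top 0.67 6563 med [ 0.494  -0.3033  0.023 ] lo [ 0.4125 -0.3908  0.0083] hi [ 0.5673 -0.2025  0.026 ]
   tip [(0.96, array([1
[... 1499 characters left out ...]
 0.0012] hi [ 0.5619 -0.1876  0.0226]
panel_top 0.7 1027 med [0.5735 0.1229 0.0824] lo [0.5526 0.0666 0.0136] hi [0.6058 0.1307 0.1235]
   tip [(0.65, array([331.7, 172. ]))]
mat_top 0.75 7554 med [0.4819 0.359  0.0026] lo [ 0.4085  0.2366 -0.0005] hi [0.5583 0.4504 0.0051]
   tip [(0.84, array([308.1, 332.3]))]
caddy_floor 0.58 3538 med [0.6398 0.0903 0.0088] lo [ 0.5246 -0.0531 -0.0006] hi [0.7094 0.1678 0.0574]
   tip []
finial_a 0.85 837 med [0.6899 0.2885 0.0482] lo [0.6734 0.2661 0.0003] hi [0.7127 0.301  0.1023]
finial_a 0.75 402 med [ 0.6862 -0.2716  0.0464] lo [ 0.6682 -0.3833 -0.002 ] hi [ 0.7083 -0.2585  0.1015]
   tip [(0.93, array([204.6, 294.9])), (0.93, array([263.9, 170.9]))]
```

View pics/scene0.png

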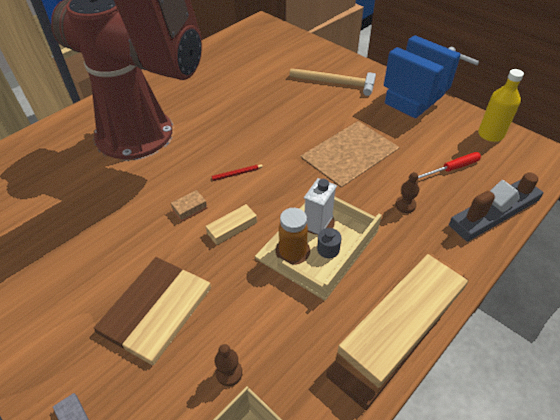

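View pics/side0.png

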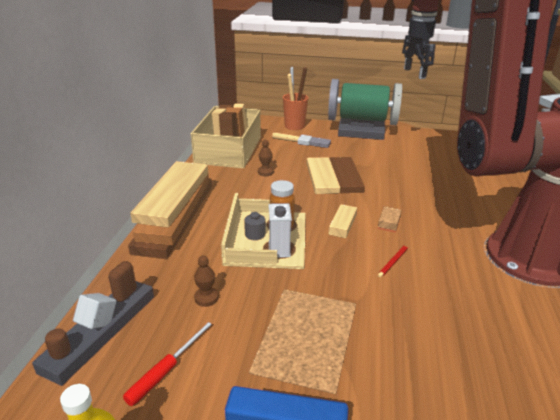

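The scene view shows the caddy at about (320,245), with the jar at (293,235) in front right, the tin at (319,205) on the left and the weight at (330,243) behind. The caul is at (231,224), the board at (152,305), the mat at (350,152) and the finials at (408,193) and (228,365). The side view agrees.

```bash
cat >> h.py <<'E'
def sel(P,x,y,z): return P[(P[:,0]>x[0])&(P[:,0]<x[1])&(P[:,1]>y[0])&(P[:,1]<y[1])&(P[:,2]>z[0])&(P[:,2]<z[1])]
def rect(P,t=1.0):
    (c,s,a)=cv2.minAreaRect((P[:,:2]*1000).astype(np.float32)); return np.round(c,1),np.round(s,1),round(a,1),len(P)
from scipy.spatial import cKDTree
def clean(P,k=6,d=.006):
    t=cKDTree(P); q=t.query(P,k=k)[0][:,-1]; return P[q<d]
E
python3 - <<'E'
from h import *
np.set_printoptions(precision=4,suppress=True)
for c in("scene","side"):
    im=cap(c); P=cloud(im); np.save(c+".npy",P)
    print(c)
    for n,x,y,z in [("caul",(.38,.5),(-.12,.06),(.018,.032)),("board",(.38,.6),(-.43,-.17),(.015,.03)),("jarlid",(.54,.66),(-.07,.052),(.112,.127)),
      ("tintop",(.54,.66),(.052,.16),(.103,.116)),("tincap",(.54,.66),(.05,.16),(.12,.132)),("weighttop",(.6,.7),(0,.11),(.063,.076)),("weightbody",(.6,.7),(0,.11),(.049,.06)),("finA",(.65,.75),(.22,.34),(.01,.12)),("finB",(.65,.75),(-.33,-.23),(.01,.12)),("caddytop",(.5,.8),(-.1,.22),(.03,.07))]:
        Q=clean(sel(P,x,y,z)); 
        if len(Q)>8: print(n,rect(Q),"z",np.median(Q[:,2]),np.mean(Q,0))
    o=[a for a in imaging.outline_of(c,"mat_top")][0]; Q=clean(sel(cloud(im,o["pixels"]),(.35,.62),(.2,.5),(-.01,.015))); print("mat",rect(Q),np.median(Q[:,2]))
E
```

```text
scene
caul (array([440.7, -47.6]), array([109.5,  48.5]), 81.3, 845) z 0.027159413909256688 [ 0.4435 -0.0504  0.0268]
board (array([ 484.7, -294.5]), array([141.2, 190.6]), 14.9, 6271) z 0.02311847689867898 [ 0.4898 -0.3001  0.023 ]
jarlid (array([589.9,  -6.2]), array([49.9, 54.3]), 43.0, 481) z 0.12010728548548048 [ 0.5918 -0.0083  0.1197]
tintop (array([577.2,  93.1]), array([47.4, 68.2]), 13.5, 435) z 0.11037879139851864 [0.5807 0.0861 0.1103]
tincap (array([574.9, 104.5]), array([22.1, 22.9]), 22.6, 91) z 0.12575469535006184 [0.5756 0.1031 0.1254]
weighttop (array([625.3,  61.4]), array([20.2, 67.7]), 54.9, 100) z 0.06896876756088098 [0.6366 0.0521 0.0687]
weightbody (array([657.2,  61. ]), array([106.4,  66.5]), 16.9, 316) z 0.054920094372052274 [0.648  0.0474 0.0549]
finA (array([694.7, 270.2]), array([45.7, 35.8]), 8.9, 545) z 0.06097258245568158 [0.6967 0.2669 0.0537]
finB (array([ 693.3, -287.6]), array([47.3, 32.2]), 57.7, 819) z 0.06439956395658207 [ 0.6946 -0.2884  0.0551]
caddytop (array([637.8,  50.4]), array([136.7, 223.2]), 6.9, 2293) z 0.048036945750409156 [0.6501 0
[... 588 characters left out ...]
 24.5]), 9.5, 63) z 0.12306621962490961 [0.5757 0.1088 0.1228]
weighttop (array([644.9,  51.2]), array([18.4, 17.8]), 35.5, 37) z 0.06549192962075831 [0.6454 0.0524 0.0657]
weightbody (array([665.7,  65.8]), array([96.8, 41.5]), 28.8, 172) z 0.05219256155722131 [0.6516 0.0626 0.0527]
finA (array([692. , 283.5]), array([44.3, 36.6]), 21.0, 733) z 0.05796665564020469 [0.6912 0.2871 0.0521]
finB (array([ 687.8, -269.8]), array([36.1, 20.9]), 4.0, 220) z 0.05901719959765597 [ 0.6862 -0.2705  0.0544]
caddytop (array([632.1,  51.7]), array([150. , 227.3]), 6.1, 1369) z 0.04375620368417566 [0.6352 0.091  0.0466]
mat (array([0., 0.]), array([0., 0.]), 0.0, 0) nan
  return _methods._mean(a, axis=axis, dtype=dtype,
  ret = ret.dtype.type(ret / rcount)
```

Request:
send_rows(commands=[[[8.5,2,3.5,0,0.12],[8.5,4,7,0,0.24],[8.5,6,10.5,0,0.36],[8.5,8,14,0,0.48],[8.5,10,17.5,0,0.6],[8.5,12,21,0,0.72],[8.5,14,24.5,0,0.84],[8.5,16,28,0,0.96],[8.5,18,31.5,0,1.08],[8.5,20,35,0,1.2]]])

```text
clock: 2.73
tcp_pos: [0.4775, -0.2086, 0.2317]
tcp_rot: [0.0, 0.673, 0.739, 0.0]
contact_force: [0.4, 0.2, 0.1]
opening: 0.988
grasp_force: 0.0
```

```bash
cat > w.py <<'E'
from h import *
import sys
np.set_printoptions(precision=4,suppress=True)
o=readout.get_obs(); q=o["tcp_rot"]
R=cv2.Rodrigues(np.array([0.,0,0]))[0]
w,x,y,z=q; yax=np.array([2*(x*y-w*z),1-2*(x*x+z*z),2*(y*z+w*x)])
print("t",round(o["clock"],2),"tcp",o["tcp_pos"]*100,"closing yaw deg",round(np.degrees(np.arctan2(yax[1],yax[0])),2),"tilt",yax[2],"open",round(o["opening"]*8.54,2),"grasp",round(o["grasp_force"],1),"F",o["contact_force"],"q",o["joint_positions"])
E
python3 w.py
```

```text
t 2.73 tcp [ 47.753  -20.8573  23.1677] closing yaw deg 5.37 tilt 0.0007856118738561557 open 8.43 grasp 0.0 F [0.4499 0.2178 0.0774] q [-0.5466 -0.0068  1.8568  0.      1.2907 -0.6403]
```

Request:
send_rows(commands=[[[8.5,1.9,3.4,0,0.04],[8.5,3.8,6.8,0,0.04],[8.5,5.7,10.2,0,0.04],[8.5,7.6,13.6,0,0.04],[8.5,9.5,17,0,0.04],[8.5,11.4,20.5,0,0.04],[8.5,11.4,20.5,0,0.04],[8.5,11.4,20.5,-3,0.04],[8.5,11.4,20.5,-6,0.04],[8.5,11.4,20.5,-8,0.04]]])

```text
clock: 3.57
tcp_pos: [0.5897, -0.005, 0.1491]
tcp_rot: [-0.001, 0.66, 0.751, -0.001]
contact_force: [0.1, -0.0, -1.0]
opening: 0.991
grasp_force: 0.0
```

```bash
python3 w.py
python3 - <<'E'
from h import *
im=cap("side"); save(im,"side1"); im=cap("wrist"); save(im,"wrist1")
a,b=cv2.imread("pics/side1.png")[100:310,150:430],cv2.imread("pics/wrist1.png")
cv2.imwrite("pics/c1.png",np.hstack([cv2.resize(a,(400,300)),cv2.resize(b,(400,300))]))
E
```

```text
t 3.57 tcp [58.9722 -0.5039 14.9051] closing yaw deg 7.39 tilt -0.0022093821162949973 open 8.46 grasp 0.0 F [ 0.1381 -0.0417 -0.9925] q [-0.1274  0.2268  1.7645 -0.0003  1.1525 -0.2563]
```

View pics/c1.png

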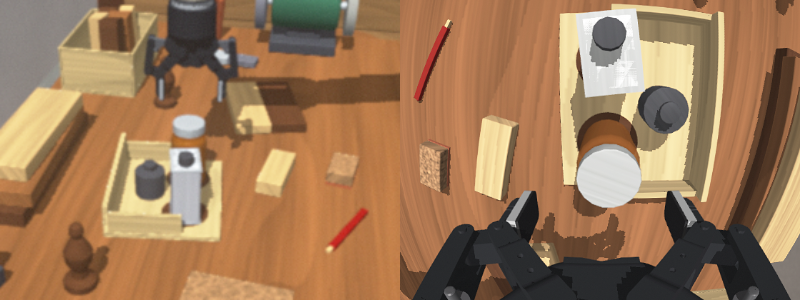

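Side crop: the gripper is above the jar line. Wrist crop: the lid at (609,177) sits midway between the fingers (530 and 675), and the weight at (663,108) is clear. Descending to grasp the jar.

Request:
send_rows(commands=[[[8.5,0,0,-3,0],[8.5,0,0,-6,0],[8.5,0,0,-8,0],[8.5,0,0,-9.3,0],[8.5,0,0,-9.3,0],[4,0,0,-9.3,0],[4,0,0,-9.3,0],[4,0,0,-9.3,0],[4,0,0,-9.3,0],[4,0,0,-9.3,0]]])

```text
clock: 4.5
tcp_pos: [0.5933, -0.0058, 0.0613]
tcp_rot: [0.002, 0.66, 0.751, 0.001]
contact_force: [-0.9, -0.3, 6.3]
opening: 0.68
grasp_force: 65.1
```

```bash
python3 w.py
```

```text
t 4.5 tcp [59.328  -0.582   6.1316] closing yaw deg 7.34 tilt 0.0051264132898270675 open 5.8 grasp 65.1 F [-0.874  -0.2941  6.296 ] q [-0.128   0.3458  1.8032 -0.0003  0.9873 -0.2559]
```

Request:
send_rows(commands=[[[4,0,0,1,0],[4,0,0,3,0],[4,0,0,6,0],[4,0,0,9,0],[4,0,0,12,0],[4,0,0,13.5,0],[4,-1,1.5,13.5,0],[4,-2.2,4,13.5,0],[4,-3.4,7,13.5,0],[4,-4.6,10,13.5,0]]])

```text
clock: 5.33
tcp_pos: [0.5427, 0.0956, 0.1925]
tcp_rot: [-0.001, 0.661, 0.75, -0.001]
contact_force: [0.1, 0.3, -3.2]
opening: 0.679
grasp_force: 65.0
```

```bash
python3 w.py
```

```text
t 5.33 tcp [54.2739  9.5625 19.2469] closing yaw deg 7.25 tilt -0.0022838462355736044 open 5.8 grasp 65.0 F [ 0.0878  0.2782 -3.2274] q [ 0.0468  0.0989  1.8235  0.0005  1.2215 -0.0799]
```

Request:
send_rows(commands=[[[4,-1.2,3.3,0,0],[4,-2.4,6.6,0,0],[4,-3.6,10,0,0],[4,-4.8,13.5,0,0],[4,-5.8,16.8,0,0],[4,-6.2,18.4,0,0],[4,-6.2,18.4,0,0],[4,-6.2,18.4,-3,0],[4,-6.2,18.4,-6,0],[4,-6.2,18.4,-9,0]]])

```text
clock: 6.17
tcp_pos: [0.4823, 0.2784, 0.1025]
tcp_rot: [0.0, 0.66, 0.751, 0.0]
contact_force: [0.7, 0.2, -2.8]
opening: 0.682
grasp_force: 65.0
```

Request:
send_rows(commands=[[[4,0,0,-2,0],[4,0,0,-3.5,0],[4,0,0,-4.3,0],[4,0,0,-4.7,0],[4,0,0,-4.7,0],[4,0,0,-4.7,0]]])

```text
clock: 6.67
tcp_pos: [0.4831, 0.2785, 0.0569]
tcp_rot: [0.0, 0.661, 0.751, 0.0]
contact_force: [0.2, 1.1, -2.6]
opening: 0.678
grasp_force: 65.0
```

```bash
python3 w.py
```

```text
t 6.67 tcp [48.3131 27.8451  5.6872] closing yaw deg 7.32 tilt 0.0008817263923272742 open 5.79 grasp 65.0 F [ 0.1843  1.0534 -2.5802] q [ 0.3971  0.2899  1.8879 -0.0002  0.9629  0.2694]
```

Request:
send_rows(commands=[[[4,0,0,-0.1,0],[4,0,0,-0.2,0],[4,0,0,-0.2,0]]])

```text
clock: 6.92
tcp_pos: [0.4834, 0.2788, 0.0564]
tcp_rot: [0.0, 0.66, 0.751, 0.0]
contact_force: [-4.0, -1.5, 8.1]
opening: 0.682
grasp_force: 65.9
```

Request:
send_rows(commands=[[[8.5,0,0,-0.1,0],[8.5,0,0,-0.1,0],[8.5,0,0,-0.1,0],[8.5,0,0,-0.1,0],[8.5,0,0,2,0],[8.5,0,0,5,0],[8.5,0,0,9,0],[8.5,0,0,11.6,0]]])

```text
clock: 7.58
tcp_pos: [0.4838, 0.2791, 0.1732]
tcp_rot: [0.001, 0.66, 0.751, 0.001]
contact_force: [1.1, 0.8, 0.7]
opening: 0.998
grasp_force: 0.0
```

```bash
python3 w.py
python3 - <<'E'
from h import *
np.set_printoptions(precision=4,suppress=True)
for c in("scene","side"):
    P=cloud(cap(c))
    for n,x,y,z in [("jarlid",(.42,.54),(.22,.34),(.105,.123)),("tintop",(.54,.66),(.052,.16),(.103,.116)),("weighttop",(.6,.7),(0,.11),(.063,.076)),("knob",(.625,.665),(.03,.075),(.061,.076))]:
        Q=clean(sel(P,x,y,z))
        if len(Q)>8: print(c,n,rect(Q),"z",np.median(Q[:,2]))
E
```

```text
t 7.58 tcp [48.3801 27.906  17.3188] closing yaw deg 7.33 tilt 0.002767681832911174 open 8.52 grasp 0.0 F [1.0653 0.8094 0.7389] q [0.3975 0.1322 1.8254 0.     1.1811 0.2695]
scene jarlid (array([482.9, 275.8]), array([50.3, 53.4]), 39.4, 306) z 0.11548230015955299
scene tintop (array([577.7,  93.6]), array([46.6, 68.6]), 13.4, 437) z 0.11037268343177431
scene weighttop (array([625.9,  60.9]), array([20.1, 67.9]), 54.7, 101) z 0.06902830284532495
scene knob (array([644.4,  48.5]), array([18.7, 23.8]), 40.3, 82) z 0.06891741224484257
side jarlid (array([481.6, 280.7]), array([51.3, 53.3]), 7.2, 485) z 0.11237485251734411
side tintop (array([590.4, 106.6]), array([37.7, 79.2]), 44.9, 129) z 0.10726221164425943
side weighttop (array([646.1,  54.3]), array([15.3, 20.7]), 77.3, 38) z 0.06571015210219577
side knob (array([645.9,  54.4]), array([15.3, 21.1]), 77.3, 41) z 0.06561353891632628
```

Request:
send_rows(commands=[[[8.5,1.5,-3,1,0.05],[8.5,3.3,-6.4,1,0.1],[8.5,5.1,-9.8,1,0.108],[8.5,6.9,-13.2,1,0.108],[8.5,8.6,-16.6,1,0.108],[8.5,9.5,-18.4,1,0.108],[8.5,9.5,-18.4,0,0.108],[8.5,9.5,-18.4,-1,0.108],[8.5,9.5,-18.4,-2,0.108],[8.5,9.5,-18.4,-2,0.108]]])

```text
clock: 8.52
tcp_pos: [0.5743, 0.0956, 0.1459]
tcp_rot: [-0.003, 0.618, 0.786, -0.002]
contact_force: [-0.4, -0.8, -0.4]
opening: 0.999
grasp_force: 0.0
```

```bash
python3 w.py
python3 - <<'E'
from h import *
im=cap("wrist"); save(im,"wrist2")
E
```

```text
t 8.52 tcp [57.4292  9.5589 14.5867] closing yaw deg 13.59 tilt -0.007597813740752602 open 8.53 grasp 0.0 F [-0.3738 -0.8039 -0.4193] q [ 0.0442  0.2188  1.7808  0.0004  1.1498 -0.1932]
```

View pics/wrist2.png

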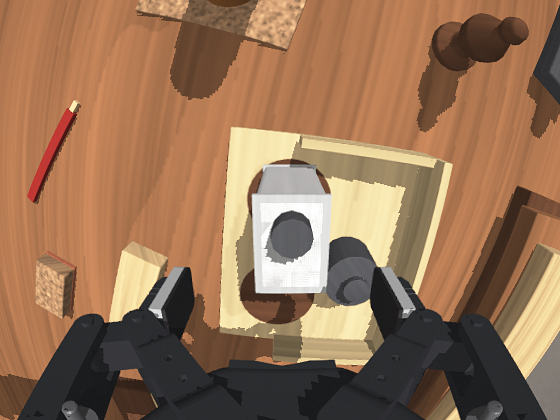

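The wrist view shows the tin's top, centre (291,243), midway between the fingers (178 and 392) and square to them. The weight at (350,270) lies inside the right finger and lower.

Request:
send_rows(commands=[[[8.5,0,0,-3,0],[8.5,0,0,-6,0],[8.5,0,0,-8,0],[8.5,0,0,-8.8,0],[8.5,0,0,-8.8,0],[3,0,0,-8.8,0],[3,0,0,-8.8,0],[3,0,0,-8.8,0],[3,0,0,-8.8,0],[3,0,0,-8.8,0]]])

```text
clock: 9.4
tcp_pos: [0.5798, 0.0948, 0.0646]
tcp_rot: [0.002, 0.619, 0.785, 0.002]
contact_force: [0.6, 0.4, 4.5]
opening: 0.509
grasp_force: 61.9
```

```bash
python3 w.py
```

```text
t 9.4 tcp [57.9798  9.4829  6.4566] closing yaw deg 13.52 tilt 0.0043988436013533486 open 4.35 grasp 61.9 F [0.6256 0.3718 4.5402] q [ 0.0426  0.3308  1.8158  0.0003  0.9905 -0.1935]
```

Request:
send_rows(commands=[[[3,0,0,1,0],[3,0,0,3,0],[3,0,0,6,0],[3,0,0,9,0],[3,0,0,12,0],[3,0,0,13.5,0],[3,0,1.5,13.5,0],[3,0,4,13.5,0],[3,0,7,13.5,0],[3,0,10,13.5,0]]])

```text
clock: 10.23
tcp_pos: [0.5768, 0.1948, 0.1971]
tcp_rot: [-0.001, 0.62, 0.785, -0.001]
contact_force: [-0.1, -0.3, -3.2]
opening: 0.512
grasp_force: 61.7
```

Request:
send_rows(commands=[[[3,-1,3,0,0],[3,-2.2,6,0,0],[3,-4,9,0,0],[3,-6,12,0,0],[3,-8,14.5,0,0],[3,-9.5,16.4,0,0],[3,-10.2,17.2,0,0],[3,-10.2,17.2,0,0],[3,-10.2,17.2,-3,0],[3,-10.2,17.2,-6,0]]])

```text
clock: 11.07
tcp_pos: [0.4789, 0.367, 0.1399]
tcp_rot: [0.002, 0.619, 0.785, 0.003]
contact_force: [1.0, -0.5, -3.6]
opening: 0.508
grasp_force: 62.0
```

Request:
send_rows(commands=[[[3,0,0,-3,0],[3,0,0,-5.5,0],[3,0,0,-7.2,0],[3,0,0,-7.7,0],[3,0,0,-7.8,0],[3,0,0,-7.9,0],[3,0,0,-7.9,0]]])

```text
clock: 11.65
tcp_pos: [0.4768, 0.3653, 0.0592]
tcp_rot: [0.001, 0.619, 0.785, -0.0]
contact_force: [-1.4, -1.7, 1.7]
opening: 0.512
grasp_force: 62.2
```

```bash
python3 w.py
```

```text
t 11.65 tcp [47.685  36.5306  5.9224] closing yaw deg 13.47 tilt -5.737214356128632e-05 open 4.37 grasp 62.2 F [-1.3703 -1.68    1.7093] q [ 0.5376  0.3655  1.7811 -0.0015  0.9955  0.3033]
```

Request:
send_rows(commands=[[[8.5,0,0,0,0],[8.5,0,0,0,0],[8.5,0,0,0,0],[8.5,0,0,0,0],[8.5,0,0,2,0],[8.5,0,0,5,0],[8.5,0,0,8,0],[8.5,0,0,11,0],[8.5,0,0,12,0],[8.5,0,0,12,0]]])

```text
clock: 12.48
tcp_pos: [0.4784, 0.3683, 0.1828]
tcp_rot: [0.002, 0.619, 0.786, 0.004]
contact_force: [0.5, 0.8, 0.4]
opening: 0.995
grasp_force: 0.0
```

```bash
python3 w.py
python3 - <<'E'
from h import *
np.set_printoptions(precision=4,suppress=True)
for c in("scene","side"):
    im=cap(c); P=cloud(im); save(im,c+"3")
    for n,x,y,z in [("jarlid",(.42,.54),(.22,.322),(.105,.123)),("tintop",(.42,.54),(.32,.42),(.098,.111)),("knob",(.625,.665),(.03,.075),(.061,.076)),("caul",(.38,.5),(-.12,.06),(.0225,.032)),("board",(.38,.6),(-.43,-.17),(.018,.03)),("mat",(.36,.6),(.2,.48),(.0015,.012))]:
        Q=clean(sel(P,x,y,z))
        if len(Q)>8: print(c,n,rect(Q),"z",np.median(Q[:,2]))
E
```

```text
t 12.48 tcp [47.8413 36.8338 18.28  ] closing yaw deg 13.54 tilt 0.0085194867266609 open 8.49 grasp 0.0 F [0.5173 0.8499 0.3618] q [ 0.5399  0.2116  1.7144 -0.      1.2068  0.3037]
scene jarlid (array([481.4, 277.7]), array([50.2, 52.2]), 39.0, 305) z 0.11535753513317833
scene tintop (array([474.8, 363. ]), array([46.4, 68.4]), 13.8, 278) z 0.10573557598827663
scene knob (array([644.2,  49.1]), array([19. , 23.5]), 39.0, 81) z 0.06862454219061893
scene caul (array([441. , -47.4]), array([109.6,  46.2]), 79.7, 785) z 0.02746291296014987
scene board (array([ 484.6, -294.5]), array([141. , 190.3]), 14.7, 6172) z 0.023111907436854075
scene mat (array([480. , 339.7]), array([239.7, 278.9]), 0.1, 3237) z 0.004516270492554396
side jarlid (array([481.5, 280.9]), array([51.5, 53.8]), 7.8, 484) z 0.11240575679768043
side tintop (array([476.7, 364.8]), array([46.4, 69.8]), 13.4, 621) z 0.10263274084949346
side knob (array([645.2,  52.7]), array([19.2, 15.3]), 38.2, 43) z 0.06572044261762966
side caul (array([438.2, -44.7]), array([ 19.4, 105.8]), 3.1, 72) z 0.024683213072535598
side board (array([ 444.6, -296.4]), array([ 50.5, 173.5]), 14.5, 153) z 0.020225588954850396
side mat (array([482.9, 342. ]), array([221.7, 150.2]), 84.1, 4711) z 0.0029220342017618525
```

View pics/scene3.png

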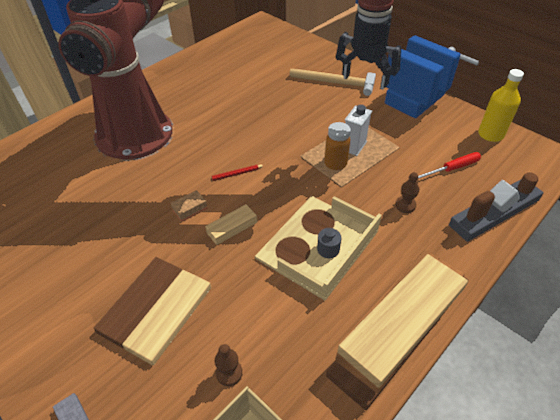

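The scene view shows the jar at (337,145) and the tin at (357,130) upright on the mat, both dark discs free, the weight at (330,242) in place and the caul at (231,225). Next the caul.

Request:
send_rows(commands=[[[8.5,-0.2,-3,0,-0.05],[8.5,-0.5,-6.8,0,-0.1],[8.5,-0.8,-10.6,0,-0.15],[8.5,-1.1,-14.4,0,-0.2],[8.5,-1.4,-18.2,0,-0.25],[8.5,-1.7,-22,0,-0.3],[8.5,-2,-25.8,-1,-0.35],[7,-2.4,-29.6,-2,-0.4],[7,-2.8,-33.4,-3,-0.401],[7,-3.2,-37.2,-4,-0.401]]])

```text
clock: 13.42
tcp_pos: [0.4411, -0.0066, 0.1352]
tcp_rot: [-0.002, 0.763, 0.647, -0.001]
contact_force: [1.1, -0.0, -0.5]
opening: 0.823
grasp_force: 0.0
```

Request:
send_rows(commands=[[[7,0,-2.5,-1,0],[7,0,-4,-2,0],[7,0,-4,-3,0],[7,0,-4,-4,0],[7,0,-4,-4,0]]])

```text
clock: 13.83
tcp_pos: [0.4404, -0.044, 0.0944]
tcp_rot: [-0.003, 0.763, 0.646, -0.002]
contact_force: [0.1, 0.7, 0.4]
opening: 0.821
grasp_force: 0.0
```

```bash
python3 w.py
python3 - <<'E'
from h import *
im=cap("wrist"); save(im,"wrist4")
im=cap("scene"); t=imaging.tip_of("scene","panel_top")
R=cv2.Rodrigues(np.array(im["rvec"],float))[0]; C=-R.T@np.array(im["tvec"]).ravel()
def ray(uv,z):
    d=R.T@np.array([(uv[0]-im["cx"])/im["fx"],(uv[1]-im["cy"])/im["fy"],1]); return C+d*(z-C[2])/d[2]
for a in t: print(a["conf"],ray(np.array(a["xy"])*[560,420],.023))
# colour edge: points on board top, local coords
z=im["z_map"]; m=z>0; P=cloud(im); col=im["color"][m].astype(float).sum(1)
k=(P[:,2]>.019)&(P[:,2]<.027)&(abs(P[:,0]-.485)<.11)&(abs(P[:,1]+.294)<.12)
a=np.radians(14.8); e=np.array([np.cos(a),np.sin(a)]); f=np.array([-e[1],e[0]])
D=P[k][:,:2]-[.4847,-.2945]; u=D@e; v=D@f
for lo in(-.08,-.04,0,.04):
    s=(v>lo)&(v<lo+.04); h=[(round(b,3),int(np.median(col[k][s&(abs(u-b)<.002)]))) for b in np.arange(-.016,.017,.004)]; print(lo,h)
E
```

```text
t 13.83 tcp [44.0436 -4.3988  9.439 ] closing yaw deg -9.46 tilt -0.008047017389858866 open 7.01 grasp 0.0 F [0.0955 0.6655 0.3633] q [-0.2587  0.0022  2.1326  0.0006  1.0149 -0.0939]
0.87 [ 0.47987122 -0.29308957  0.023     ]
-0.08 [(np.float64(-0.016), 258), (np.float64(-0.012), 237), (np.float64(-0.008), 229), (np.float64(-0.004), 230), (np.float64(0.0), 230), (np.float64(0.004), 589), (np.float64(0.008), 594), (np.float64(0.012), 599), (np.float64(0.016), 592)]
-0.04 [(np.float64(-0.016), 261), (np.float64(-0.012), 245), (np.float64(-0.008), 229), (np.float64(-0.004), 233), (np.float64(0.0), 229), (np.float64(0.004), 587), (np.float64(0.008), 602), (np.float64(0.012), 604), (np.float64(0.016), 573)]
0 [(np.float64(-0.016), 257), (np.float64(-0.012), 251), (np.float64(-0.008), 232), (np.float64(-0.004), 237), (np.float64(0.0), 222), (np.float64(0.004), 589), (np.float64(0.008), 611), (np.float64(0.012), 599), (np.float64(0.016), 573)]
0.04 [(np.float64(-0.016), 203), (np.float64(-0.012), 237), (np.float64(-0.008), 237), (np.float64(-0.004), 240), (np.float64(0.0), 241), (np.float64(0.004), 601), (np.float64(0.008), 612), (np.float64(0.012), 588), (np.float64(0.016), 589)]
```

View pics/wrist4.png

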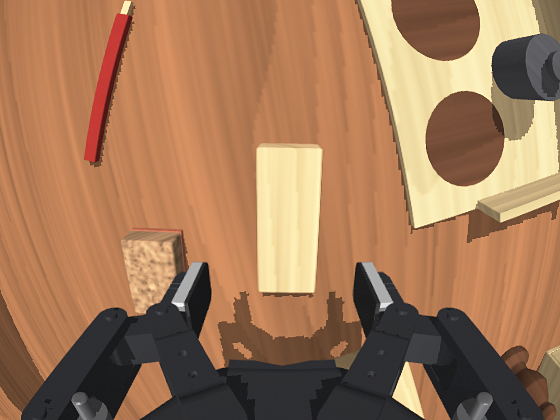

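The wrist view shows the caul axis at column 288, nearly vertical, just right of the finger midline (280). A cork block at (150,270) is close to the left finger, so I'll measure the gap.

Run:
```python
from h import *
for c in("scene","side"):
    P=np.load(c+".npy"); Q=clean(sel(P,(.28,.412),(-.12,.1),(.012,.06))); print(c,rect(Q),Q[:,2].max(),Q[:,0].max(),Q[:,1].min(),Q[:,1].max())
```

```text
scene (array([328. , -76.3]), array([70.2, 47.4]), 80.1, 562) 0.03250640340624098 0.35550170579724094 -0.11409033521847865 -0.03943258364091152
side (array([328.4, -70.9]), array([70.8, 44.4]), 79.3, 318) 0.02805543737126027 0.35524116350928553 -0.10537382302034422 -0.034550072720849895
```

Request:
send_rows(commands=[[[7,0.3,0,-2,0],[7,0.3,0,-5,0],[7,0.3,0,-7.5,0],[7,0.3,0,-8.7,0],[7,0.3,0,-9.2,0],[7,0.3,0,-9.2,0],[7,0.3,0,-9.2,0]]])

```text
clock: 14.57
tcp_pos: [0.4479, -0.0452, 0.0072]
tcp_rot: [0.001, 0.763, 0.647, 0.0]
contact_force: [-0.5, 0.0, 0.5]
opening: 0.82
grasp_force: 0.0
```

```bash
python3 w.py
```

```text
t 14.57 tcp [44.7884 -4.5152  0.7165] closing yaw deg -9.4 tilt 0.0017127549636758656 open 7.01 grasp 0.0 F [-0.5272  0.0402  0.4868] q [-0.2566  0.1841  2.149   0.      0.8068 -0.0926]
```

Request:
send_rows(commands=[[[7,-0.4,0,-0.2,0],[7,-0.4,0,-0.2,0],[3,-0.4,0,-0.2,0],[3,-0.4,0,-0.2,0],[3,-0.4,0,-0.2,0],[3,-0.4,0,-0.2,0],[3,-0.4,0,-0.2,0]]])

```text
clock: 15.15
tcp_pos: [0.4439, -0.0457, 0.0053]
tcp_rot: [0.001, 0.763, 0.646, 0.001]
contact_force: [-0.4, 0.7, 6.3]
opening: 0.503
grasp_force: 62.9
```

```bash
python3 w.py
```

```text
t 15.15 tcp [44.3936 -4.5702  0.5287] closing yaw deg -9.47 tilt 0.0019658273553818588 open 4.29 grasp 62.9 F [-0.4363  0.6956  6.2723] q [-0.2601  0.1809  2.1582  0.      0.8005 -0.0949]
```

Request:
send_rows(commands=[[[3,0,0,1,0],[3,0,0,4,0],[3,0,0,7,0],[3,0.4,-3,8,0.08],[3,1,-6.4,8,0.16],[3,1.7,-10,8,0.24],[3,2.4,-13.6,8,0.32],[3,3,-17.2,8,0.4],[3,3.7,-20.8,8,0.424],[3,4.2,-23.8,8,0.424]]])

```text
clock: 15.98
tcp_pos: [0.4847, -0.2858, 0.0846]
tcp_rot: [0.0, 0.61, 0.793, -0.0]
contact_force: [1.0, 0.2, -1.2]
opening: 0.5
grasp_force: 62.2
```

Request:
send_rows(commands=[[[3,0.1,-0.8,0,0],[3,0.1,-0.8,0,0],[3,0.1,-0.8,-2,0],[3,0.1,-0.8,-4,0],[3,0.1,-0.8,-4.5,0],[3,0.1,-0.8,-4.5,0],[3,0.1,-0.8,-4.5,0]]])

```text
clock: 16.57
tcp_pos: [0.4853, -0.2899, 0.0391]
tcp_rot: [-0.001, 0.609, 0.793, 0.0]
contact_force: [0.7, -0.4, -0.6]
opening: 0.503
grasp_force: 62.1
```

```bash
python3 w.py
```

```text
t 16.57 tcp [ 48.533  -28.989    3.9092] closing yaw deg 14.9 tilt -0.0009619676886700191 open 4.3 grasp 62.1 F [ 0.6816 -0.3544 -0.602 ] q [-0.6627  0.3338  1.8719  0.0002  0.9377 -0.9229]
```

Request:
send_rows(commands=[[[3,0.2,-0.2,-0.5,0],[3,0.2,-0.2,-0.9,0],[3,0.2,-0.2,-1.1,0],[3,0.2,-0.2,-1.2,0],[3,0.2,-0.2,-1.2,0]]])

```text
clock: 16.98
tcp_pos: [0.4879, -0.2934, 0.0274]
tcp_rot: [0.0, 0.61, 0.792, 0.0]
contact_force: [-0.7, 0.2, -1.1]
opening: 0.498
grasp_force: 62.1
```

```bash
python3 w.py
```

```text
t 16.98 tcp [ 48.7946 -29.3426   2.745 ] closing yaw deg 14.84 tilt 0.00013266997561739628 open 4.25 grasp 62.1 F [-0.6521  0.2428 -1.084 ] q [-0.6647  0.359   1.8657  0.      0.9167 -0.9237]
```

Not quite in contact yet; lower 1–2 mm, then release to 6.5 cm and rise.

Request:
send_rows(commands=[[[3,0,0.1,-0.1,0],[3,0,0.1,-0.2,0],[3,0,0.1,-0.2,0]]])

```text
clock: 17.23
tcp_pos: [0.4882, -0.2934, 0.0273]
tcp_rot: [0.0, 0.61, 0.793, -0.001]
contact_force: [-4.3, 0.3, 9.3]
opening: 0.496
grasp_force: 63.1
```

Request:
send_rows(commands=[[[6.5,0,0,0,0],[6.5,0,0,0,0],[6.5,0,0,0,0],[6.5,0,0,0,0],[6.5,0,0,2,0],[6.5,0,0,5,0],[6.5,0,0,8,0],[6.5,0,0,11,0],[6.5,0,0,11,0]]])

```text
clock: 17.98
tcp_pos: [0.4919, -0.2954, 0.1425]
tcp_rot: [0.006, 0.61, 0.793, 0.0]
contact_force: [1.7, -0.5, 1.4]
opening: 0.763
grasp_force: 0.0
```

```bash
python3 w.py
python3 - <<'E'
from h import *
im=cap("wrist"); save(im,"wrist5")
P=cloud(cap("scene")); Q=clean(sel(P,(.38,.6),(-.43,-.17),(.043,.056))); print("caul",rect(Q),np.median(Q[:,2]))
P=cloud(cap("side")); Q=clean(sel(P,(.38,.6),(-.43,-.17),(.04,.056))); print("caul side",rect(Q),np.median(Q[:,2]))
E
```

```text
t 17.98 tcp [ 49.1947 -29.5394  14.2492] closing yaw deg 14.85 tilt 0.007866824135947149 open 6.52 grasp 0.0 F [ 1.6822 -0.4916  1.4179] q [-0.6631  0.1935  1.818   0.0001  1.1172 -0.9223]
caul (array([ 486.3, -294.7]), array([ 45.8, 109.7]), 14.5, 1195) 0.04904067322408381
caul side (array([ 488.1, -287.6]), array([ 39.9, 105.3]), 16.0, 134) 0.046058624434039616
```

View pics/wrist5.png

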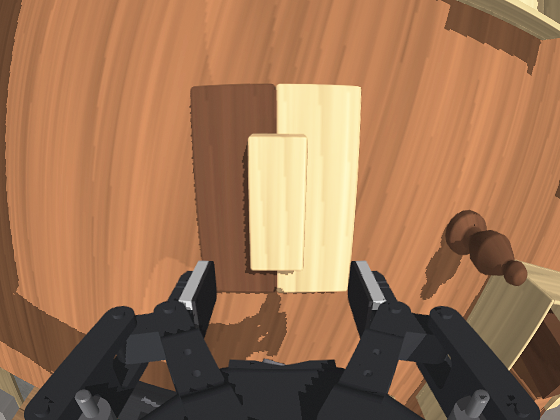

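The wrist view shows the caul lying along the joint (column 277) and the board's middle; both cameras give its centre within about 2 mm of the joint. Next the weight.

Request:
send_rows(commands=[[[7,1.5,3.2,0,0.1],[7,3.1,6.7,0,0.2],[7,4.7,10.2,0,0.3],[7,6.3,13.7,0,0.4],[7,7.9,17.2,0,0.5],[7,9.5,20.7,0,0.6],[7,11.1,24.2,0,0.7],[7,12.7,27.7,0,0.7],[7,14.3,31.2,0,0.7],[7,15.8,34.4,0,0.7]]])

```text
clock: 18.97
tcp_pos: [0.6444, 0.054, 0.1322]
tcp_rot: [-0.002, 0.301, 0.954, -0.001]
contact_force: [-0.1, -0.8, -0.6]
opening: 0.814
grasp_force: 0.0
```

Request:
send_rows(commands=[[[7,0,0,-1,0],[7,0,0,-2,0],[7,0,0,-2,0],[7,0,0,-2,0]]])

```text
clock: 19.3
tcp_pos: [0.6431, 0.0506, 0.112]
tcp_rot: [-0.003, 0.302, 0.953, -0.001]
contact_force: [-0.5, -0.2, -0.5]
opening: 0.817
grasp_force: 0.0
```

```bash
python3 w.py
python3 - <<'E'
from h import *
im=cap("wrist"); save(im,"wrist6")
E
```

```text
t 19.3 tcp [64.3091  5.0585 11.201 ] closing yaw deg 54.89 tilt -0.0039055270377559947 open 6.98 grasp 0.0 F [-0.5321 -0.2213 -0.4695] q [-0.03    0.381   1.6439 -0.0005  1.1231 -0.9877]
```

View pics/wrist6.png

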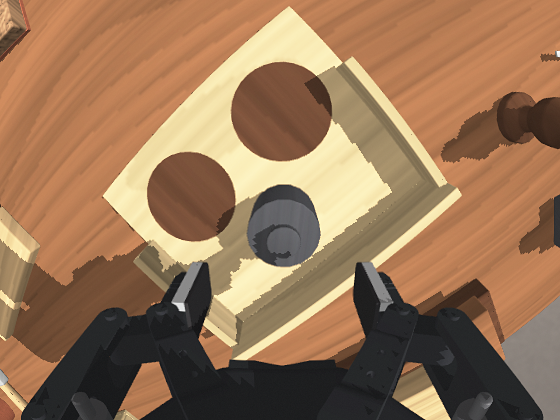

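The wrist view shows the weight at (283,240) centred between the fingers (190 and 372), with both discs empty and the walls clear of the fingers' lines. Descending.

Request:
send_rows(commands=[[[7,0,0,-2,0],[7,0,0,-4.5,0],[7,0,0,-7,0],[7,0,0,-8.5,0],[7,0,0,-9.2,0],[7,0,0,-9.2,0],[7,0,0,-9.2,0]]])

```text
clock: 19.93
tcp_pos: [0.6463, 0.0511, 0.0239]
tcp_rot: [0.0, 0.302, 0.953, 0.0]
contact_force: [-0.4, 0.1, 0.4]
opening: 0.817
grasp_force: 0.0
```

```bash
python3 w.py
```

```text
t 19.93 tcp [64.6258  5.1079  2.3861] closing yaw deg 54.9 tilt 0.0003575350038730514 open 6.97 grasp 0.0 F [-0.4133  0.1352  0.4212] q [-0.0293  0.5003  1.6687 -0.      0.9719 -0.9875]
```

Request:
send_rows(commands=[[[7,0,0,-0.4,0],[7,0,0,-0.7,0],[7,0,0,-0.7,0],[3,0,0,-0.7,0],[3,0,0,-0.7,0],[3,0,0,-0.7,0],[3,0,0,-0.7,0],[3,0,0,-0.7,0]]])

```text
clock: 20.6
tcp_pos: [0.6464, 0.0515, 0.0172]
tcp_rot: [0.001, 0.301, 0.954, 0.0]
contact_force: [-1.5, -1.1, 4.5]
opening: 0.558
grasp_force: 63.2
```

```bash
python3 w.py
```

```text
t 20.6 tcp [64.6392  5.149   1.7235] closing yaw deg 54.96 tilt 0.00034873859927457725 open 4.77 grasp 63.2 F [-1.466  -1.1189  4.532 ] q [-0.0285  0.5101  1.6694 -0.0003  0.961  -0.9875]
```

Request:
send_rows(commands=[[[3,0,0,1,0],[3,0,0,3,0],[3,0,0,6,0],[3,0,0,9,0],[3,-0.6,-1.5,9.5,0],[3,-2,-4.4,9.5,0],[3,-3.6,-7.8,9.5,0],[3,-5.2,-11.2,9.5,0],[3,-6.8,-14.6,9.5,0],[3,-8.4,-18,9.5,0]]])

```text
clock: 21.43
tcp_pos: [0.5588, -0.1291, 0.1093]
tcp_rot: [-0.002, 0.301, 0.954, 0.0]
contact_force: [0.6, -1.1, -5.6]
opening: 0.563
grasp_force: 63.3
```

Request:
send_rows(commands=[[[3,-1.6,-3.4,0,0],[3,-3.1,-6.8,0,0],[3,-4.6,-10.2,0,0],[3,-6,-13.4,0,0],[3,-7.4,-16.4,0,0],[3,-7.4,-16.4,0,0],[3,-7.4,-16.4,-2,0],[3,-7.4,-16.4,-4,0],[3,-7.4,-16.4,-4,0],[3,-7.4,-16.4,-4,0]]])

```text
clock: 22.27
tcp_pos: [0.4849, -0.2903, 0.0683]
tcp_rot: [-0.004, 0.301, 0.954, 0.001]
contact_force: [-0.4, 0.1, -4.9]
opening: 0.561
grasp_force: 64.1
```

```bash
python3 w.py
```

```text
t 22.27 tcp [ 48.495  -29.0273   6.8347] closing yaw deg 54.93 tilt 0.00045495465433515033 open 4.79 grasp 64.1 F [-0.3646  0.093  -4.9116] q [-0.6636  0.2907  1.86    0.0001  0.9984 -1.6224]
```

Request:
send_rows(commands=[[[3,0.1,-0.1,-0.5,0],[3,0.1,-0.1,-0.9,0],[3,0.1,-0.1,-1.1,0],[3,0.1,-0.1,-1.1,0],[3,0.1,-0.1,-1.1,0]]])

```text
clock: 22.68
tcp_pos: [0.4891, -0.2934, 0.0606]
tcp_rot: [0.0, 0.301, 0.954, -0.0]
contact_force: [-0.2, -0.2, -5.1]
opening: 0.563
grasp_force: 64.1
```

```bash
python3 w.py
```

```text
t 22.68 tcp [ 48.9084 -29.3382   6.0633] closing yaw deg 54.96 tilt -4.779670162715591e-05 open 4.81 grasp 64.1 F [-0.1658 -0.2123 -5.1096] q [-0.6634  0.3075  1.8559 -0.      0.9777 -1.6226]
```

Position is right on the caul's centre; lower the remaining ~4.5 mm gently.

Request:
send_rows(commands=[[[3,0,0,-0.2,0],[3,0,0,-0.3,0],[3,0,0,-0.4,0],[3,0,0,-0.5,0],[3,0,0,-0.5,0]]])

```text
clock: 23.1
tcp_pos: [0.4889, -0.2934, 0.0562]
tcp_rot: [-0.0, 0.301, 0.954, 0.0]
contact_force: [-2.6, 2.0, 2.2]
opening: 0.561
grasp_force: 64.7
```

Request:
send_rows(commands=[[[7.5,0,0,0,0],[7.5,0,0,0,0],[7.5,0,0,0,0],[7.5,0,0,0,0],[7.5,0,0,1.5,0],[7.5,0,0,4,0],[8.5,0,0,7,0],[8.5,0,0,10,0],[8.5,0,0,12,0],[8.5,0,0,12,0]]])

```text
clock: 23.93
tcp_pos: [0.4924, -0.2961, 0.1819]
tcp_rot: [0.006, 0.301, 0.954, -0.002]
contact_force: [0.7, -0.9, 0.5]
opening: 0.994
grasp_force: 0.0
```

```bash
python3 w.py
python3 - <<'E'
from h import *
for c in("scene","side"):
    im=cap(c); save(im,c+"7"); P=cloud(im)
    for n,x,y,z in [("caul",(.38,.6),(-.43,-.17),(.043,.052)),("knob",(.45,.53),(-.33,-.25),(.1,.112)),("jarlid",(.42,.54),(.22,.322),(.105,.123)),("tintop",(.42,.54),(.32,.42),(.098,.111))]:
        Q=clean(sel(P,x,y,z))
        if len(Q)>8: print(c,n,rect(Q),"z",np.median(Q[:,2]))
a,b=cv2.imread("pics/scene7.png"),cv2.imread("pics/side7.png")
cv2.imwrite("pics/c7.png",np.hstack([cv2.resize(a[230:400,60:290],(400,300)),cv2.resize(b[100:400,180:480],(400,300))]))
E
```

```text
t 23.93 tcp [ 49.2388 -29.6108  18.1858] closing yaw deg 54.95 tilt -0.0006356462389656647 open 8.49 grasp 0.0 F [ 0.7109 -0.8734  0.489 ] q [-0.6636  0.1503  1.7876 -0.      1.1915 -1.6226]
scene caul (array([ 487.1, -294.8]), array([ 46.6, 110.6]), 13.4, 676) z 0.048919980750976325
scene knob (array([ 489.3, -295. ]), array([21., 21.]), 50.3, 114) z 0.10763031514489385
scene jarlid (array([481.3, 277.8]), array([50.3, 51.3]), 39.1, 302) z 0.11543618777044536
scene tintop (array([475.7, 362. ]), array([46.4, 66. ]), 13.2, 264) z 0.1057104150286749
side caul (array([ 480., -259.]), array([38.4, 44.3]), 15.3, 64) z 0.04651389258564784
side knob (array([ 490.1, -286.5]), array([11.3, 12.4]), 43.4, 13) z 0.1044961772113201
side jarlid (array([481.6, 281.6]), array([52.7, 51.4]), 54.4, 484) z 0.11249402027187066
side tintop (array([476.5, 365.2]), array([46.3, 68.5]), 13.3, 623) z 0.10266915958200336
```

View pics/c7.png

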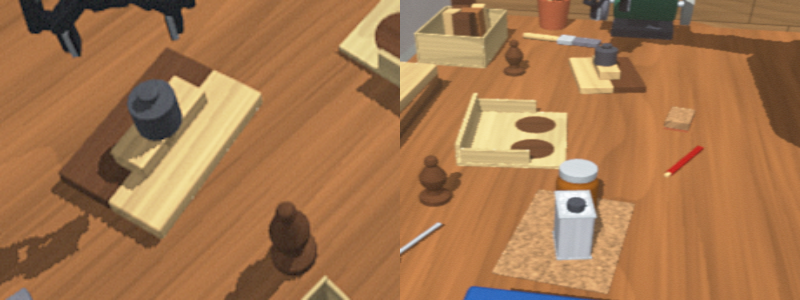

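The scene crop shows the weight standing on the middle of the caul on the joint. The side crop shows the jar and tin standing on the mat and the finials in place. Now the jar goes back.

Request:
send_rows(commands=[[[8.5,0,3,0.5,-0.1],[8.5,0,7,0.5,-0.2],[8.5,0,11,0.5,-0.3],[8.5,-0.1,15,0.5,-0.4],[8.5,-0.1,19,0.5,-0.5],[8.5,-0.2,23,0.5,-0.6],[8.5,-0.2,27,0.5,-0.7],[8.5,-0.3,31,0.5,-0.8],[8.5,-0.3,35,0.5,-0.83],[8.5,-0.4,39,0.5,-0.83]]])

```text
clock: 24.87
tcp_pos: [0.483, 0.0984, 0.178]
tcp_rot: [-0.001, 0.661, 0.751, -0.001]
contact_force: [0.6, -0.4, -0.5]
opening: 0.997
grasp_force: 0.0
```

Request:
send_rows(commands=[[[8.5,0,4,0,0],[8.5,0,8,0,0],[8.5,-0.1,12,0,0],[8.5,-0.1,15.5,0,0],[8.5,-0.1,18.2,0,0],[8.5,-0.1,18.2,0,0],[8.5,-0.1,18.2,-1.5,0],[8.5,-0.1,18.2,-3,0],[8.5,-0.1,18.2,-3,0],[8.5,-0.1,18.2,-3,0]]])

```text
clock: 25.7
tcp_pos: [0.4818, 0.2772, 0.1475]
tcp_rot: [-0.001, 0.66, 0.751, -0.003]
contact_force: [-0.1, -0.7, -0.3]
opening: 0.994
grasp_force: 0.0
```

```bash
python3 w.py
```

```text
t 25.7 tcp [48.1798 27.7249 14.7494] closing yaw deg 7.37 tilt -0.005783525514894206 open 8.49 grasp 0.0 F [-0.1319 -0.7019 -0.3162] q [ 0.396   0.1625  1.8437 -0.0002  1.1414  0.2675]
```

Request:
send_rows(commands=[[[8.5,0,0,-3,0],[8.5,0,0,-6,0],[8.5,0,0,-8.5,0],[8.5,0,0,-9.4,0],[8.5,0,0,-9.4,0],[4,0,0,-9.4,0],[4,0,0,-9.4,0],[4,0,0,-9.4,0],[4,0,0,-9.4,0],[4,0,0,-9.4,0]]])

```text
clock: 26.53
tcp_pos: [0.4857, 0.2795, 0.0591]
tcp_rot: [0.001, 0.66, 0.751, 0.002]
contact_force: [-2.2, -1.2, 7.1]
opening: 0.677
grasp_force: 65.0
```

```bash
python3 w.py
```

```text
t 26.53 tcp [48.573  27.951   5.9138] closing yaw deg 7.4 tilt 0.004304891810104372 open 5.78 grasp 65.0 F [-2.2147 -1.2006  7.1381] q [0.3969 0.2894 1.8832 0.     0.9645 0.2678]
```

Request:
send_rows(commands=[[[4,0,0,1,0],[4,0,0,3,0],[4,0,0,6,0],[4,0,0,9,0],[4,0.5,-1.5,10,0],[4,1.6,-4.3,10,0],[4,2.8,-7.5,10,0],[4,4,-10.7,10,0],[4,5.2,-13.9,10,0],[4,6.4,-17.1,10,0]]])

```text
clock: 27.37
tcp_pos: [0.5479, 0.1062, 0.1569]
tcp_rot: [0.0, 0.66, 0.751, 0.0]
contact_force: [0.9, 0.4, -2.4]
opening: 0.677
grasp_force: 65.1
```

Request:
send_rows(commands=[[[4,1.2,-3.2,0,0],[4,2.4,-6.4,0,0],[4,3.5,-9.3,0,0],[4,4.2,-11.2,0,0],[4,4.2,-11.3,0,0],[4,4.2,-11.3,-2,0],[4,4.2,-11.3,-5,0],[4,4.2,-11.3,-7.5,0],[4,4.2,-11.3,-7.5,0],[4,4.2,-11.3,-7.5,0]]])

```text
clock: 28.2
tcp_pos: [0.5875, -0.0046, 0.0796]
tcp_rot: [-0.002, 0.66, 0.751, -0.001]
contact_force: [-0.0, -0.2, -1.7]
opening: 0.678
grasp_force: 65.5
```

```bash
python3 w.py
```

```text
t 28.2 tcp [58.7508 -0.4578  7.9626] closing yaw deg 7.42 tilt -0.005010558161633401 open 5.79 grasp 65.5 F [-0.0095 -0.1565 -1.6701] q [-0.1273  0.3143  1.8034  0.0002  1.029  -0.2568]
```

Request:
send_rows(commands=[[[4,0.2,0,-0.6,0],[4,0.3,0,-1.2,0],[4,0.3,0,-1.4,0],[4,0.3,0,-1.4,0],[4,0.3,0,-1.4,0]]])

```text
clock: 28.62
tcp_pos: [0.5932, -0.0053, 0.0679]
tcp_rot: [0.0, 0.66, 0.751, 0.0]
contact_force: [0.2, -0.9, -2.2]
opening: 0.678
grasp_force: 65.6
```

```bash
python3 w.py
```

```text
t 28.62 tcp [59.3237 -0.5328  6.7914] closing yaw deg 7.4 tilt 0.0008218007179463648 open 5.79 grasp 65.6 F [ 0.1683 -0.9239 -2.1922] q [-0.1273  0.3384  1.7979  0.      1.0044 -0.2564]
```

Request:
send_rows(commands=[[[4,0,0,-0.2,0],[4,0,0,-0.3,0],[4,0,0,-0.4,0],[4,0,0,-0.5,0],[4,0,0,-0.5,0]]])

```text
clock: 29.03
tcp_pos: [0.5932, -0.0056, 0.0642]
tcp_rot: [0.0, 0.66, 0.751, -0.0]
contact_force: [-4.0, -0.0, 6.1]
opening: 0.68
grasp_force: 66.4
```

Request:
send_rows(commands=[[[8.5,0,0,0,0],[8.5,0,0,0,0],[8.5,0,0,0,0],[8.5,0,0,0,0],[8.5,0,0,1.5,0],[8.5,0,0,4,0],[8.5,0,0,8,0],[8.5,0,0,11.5,0],[8.5,-0.5,2,11.5,0],[8.5,-1.5,5,11.5,0.1]]])

```text
clock: 29.87
tcp_pos: [0.5818, 0.0429, 0.1818]
tcp_rot: [0.004, 0.623, 0.783, 0.002]
contact_force: [-0.5, 0.5, -0.9]
opening: 0.996
grasp_force: 0.0
```

Request:
send_rows(commands=[[[8.5,-1.2,3.8,0,0.007],[8.5,-2.4,7.6,0,0.007],[8.5,-3.6,11.4,0,0.007],[8.5,-4.8,15.2,0,0.007],[8.5,-6,19,0,0.007],[8.5,-7.2,22.8,0,0.007],[8.5,-8.4,26.5,0,0.007],[8.5,-9.6,30,0,0.007],[8.5,-10.1,32.2,0,0.007],[8.5,-10.1,32.2,0,0.007]]])

```text
clock: 30.7
tcp_pos: [0.4751, 0.371, 0.1773]
tcp_rot: [-0.001, 0.617, 0.787, 0.001]
contact_force: [-0.0, -0.7, 0.2]
opening: 0.997
grasp_force: 0.0
```

```bash
python3 w.py
python3 - <<'E'
from h import *
for c in("scene","side"):
    P=cloud(cap(c))
    for n,x,y,z in [("jarlid",(.54,.66),(-.07,.052),(.112,.127)),("tintop",(.42,.54),(.32,.42),(.098,.111))]:
        Q=clean(sel(P,x,y,z))
        if len(Q)>8: print(c,n,rect(Q),"z",np.median(Q[:,2]))
E
```

```text
t 30.7 tcp [47.5093 37.1016 17.7305] closing yaw deg 13.81 tilt 0.0005281874833185945 open 8.52 grasp 0.0 F [-0.0325 -0.6901  0.2186] q [0.5456 0.2198 1.7154 0.0022 1.2051 0.3038]
scene jarlid (array([589.9,  -6.7]), array([51.7, 51.9]), 73.1, 466) z 0.12013237222236928
scene tintop (array([474.8, 363.4]), array([47. , 67.6]), 13.2, 279) z 0.10557954866342509
side jarlid (array([590.6,  -1.6]), array([47. , 49.2]), 10.9, 206) z 0.11702200392559484
side tintop (array([476.7, 365.3]), array([46. , 68.9]), 13.7, 622) z 0.10277461213951966
```

Request:
send_rows(commands=[[[8.5,0.1,-0.1,-2.5,0],[8.5,0.1,-0.1,-5.5,0],[8.5,0.1,-0.1,-8.5,0],[8.5,0.1,-0.1,-11,0],[8.5,0.1,-0.1,-11.7,0],[8.5,0.1,-0.1,-11.7,0],[8.5,0.1,-0.1,-11.7,0]]])

```text
clock: 31.38
tcp_pos: [0.4786, 0.3649, 0.0608]
tcp_rot: [0.0, 0.619, 0.785, 0.0]
contact_force: [-0.2, -0.6, 0.8]
opening: 0.995
grasp_force: 0.0
```

```bash
python3 w.py
```

```text
t 31.38 tcp [47.8614 36.4861  6.0755] closing yaw deg 13.45 tilt 0.0001904529396893527 open 8.5 grasp 0.0 F [-0.1945 -0.6153  0.7695] q [ 0.5349  0.3649  1.7784 -0.0003  0.9982  0.3003]
```

Request:
send_rows(commands=[[[3,-0.1,0,-0.1,0],[3,-0.1,0,-0.1,0],[3,-0.1,0,-0.1,0],[3,-0.1,0,-0.1,0],[3,-0.1,0,-0.1,0],[3,-0.1,0,-0.1,0]]])

```text
clock: 31.88
tcp_pos: [0.4778, 0.3663, 0.0611]
tcp_rot: [0.001, 0.619, 0.786, 0.001]
contact_force: [-1.4, -1.1, 5.9]
opening: 0.508
grasp_force: 61.8
```

```bash
python3 w.py
```

```text
t 31.88 tcp [47.7775 36.6331  6.1139] closing yaw deg 13.54 tilt 0.0024195724434204193 open 4.34 grasp 61.8 F [-1.4354 -1.0715  5.8884] q [ 0.5377  0.3634  1.7795 -0.0002  0.9962  0.3015]
```

Request:
send_rows(commands=[[[3,0,0,1,0],[3,0,0,3,0],[3,0,0,6,0],[3,0,0,9,0],[3,0.5,-1.5,10,0],[3,1.6,-4.3,10,0],[3,2.8,-7.5,10,0],[3,4,-10.7,10,0],[3,5.2,-13.9,10,0],[3,6.4,-17.1,10,0]]])

```text
clock: 32.72
tcp_pos: [0.5402, 0.1931, 0.1589]
tcp_rot: [-0.0, 0.619, 0.786, -0.001]
contact_force: [0.2, -0.2, -3.5]
opening: 0.508
grasp_force: 61.7
```

Request:
send_rows(commands=[[[3,1.2,-3.2,0,0],[3,2.4,-6.4,0,0],[3,3.4,-8.8,0,0],[3,3.8,-10,0,0],[3,3.8,-10,0,0],[3,3.8,-10,-2,0],[3,3.8,-10,-5,0],[3,3.8,-10,-7.5,0],[3,3.8,-10,-7.5,0],[3,3.8,-10,-7.5,0]]])

```text
clock: 33.55
tcp_pos: [0.5759, 0.0958, 0.0822]
tcp_rot: [-0.003, 0.618, 0.786, -0.002]
contact_force: [0.1, 0.7, -2.1]
opening: 0.509
grasp_force: 61.8
```

```bash
python3 w.py
```

```text
t 33.55 tcp [57.5948  9.579   8.2151] closing yaw deg 13.59 tilt -0.005998246281173046 open 4.35 grasp 61.8 F [ 0.1145  0.6766 -2.1496] q [ 0.0443  0.3044  1.8107  0.0007  1.0326 -0.1932]
```

Request:
send_rows(commands=[[[3,0.05,0,-0.6,0],[3,0.05,0,-1.1,0],[3,0.05,0,-1.4,0],[3,0.05,0,-1.4,0],[3,0.05,0,-1.4,0]]])

```text
clock: 33.97
tcp_pos: [0.5796, 0.0947, 0.0708]
tcp_rot: [0.0, 0.619, 0.785, 0.0]
contact_force: [0.0, 0.7, -2.2]
opening: 0.511
grasp_force: 61.9
```

```bash
python3 w.py
```

```text
t 33.97 tcp [57.9634  9.4699  7.0828] closing yaw deg 13.52 tilt 0.0006907282707247333 open 4.36 grasp 61.9 F [ 0.0359  0.6663 -2.2246] q [ 0.0425  0.3233  1.8114  0.      1.0061 -0.1936]
```

Request:
send_rows(commands=[[[3,0,0.1,-0.2,0],[3,0,0.1,-0.3,0],[3,0,0.1,-0.4,0],[3,0,0.1,-0.5,0],[3,0,0.1,-0.5,0]]])

```text
clock: 34.38
tcp_pos: [0.5795, 0.0956, 0.0662]
tcp_rot: [-0.0, 0.619, 0.785, -0.0]
contact_force: [-2.4, -0.7, 2.4]
opening: 0.506
grasp_force: 62.5
```

In contact; release and rise, then retreat.

Request:
send_rows(commands=[[[8.5,0,0,-0.1,0],[8.5,0,0,-0.1,0],[8.5,0,0,-0.1,0],[8.5,0,0,-0.1,0],[8.5,0,0,1.5,0],[8.5,0,0,4,0],[8.5,0,0,8,0],[8.5,0,0,12,0],[8.5,-2,0,15,0],[8.5,-5,1,16,0]]])

```text
clock: 35.22
tcp_pos: [0.5347, 0.1047, 0.2326]
tcp_rot: [0.005, 0.62, 0.785, 0.004]
contact_force: [-0.6, 0.9, 2.0]
opening: 1.002
grasp_force: 0.0
```

Request:
send_rows(commands=[[[8.5,-3,3,0,0],[8.5,-6,6,0,0],[8.5,-6,9,0,0],[8.5,-6,12,0,0],[8.5,-6,12,0,0],[8.5,-6,12,0,0],[8.5,-6,12,0,0],[8.5,-6,12,0,0]]])

```text
clock: 35.88
tcp_pos: [0.4695, 0.2248, 0.2252]
tcp_rot: [0.0, 0.619, 0.785, -0.0]
contact_force: [-0.4, 0.5, -0.6]
opening: 0.993
grasp_force: 0.0
```

```bash
python3 w.py
python3 - <<'E'
from h import *
for c in("scene","side"):
    im=cap(c); save(im,c+"9"); P=cloud(im)
    for n,x,y,z in [("jarlid",(.54,.66),(-.07,.052),(.112,.127)),("tintop",(.54,.66),(.052,.16),(.103,.116)),("caul",(.38,.6),(-.43,-.17),(.043,.052)),("knob",(.45,.53),(-.33,-.25),(.1,.112)),("finA",(.65,.75),(.22,.34),(.01,.12)),("finB",(.65,.75),(-.33,-.23),(.01,.12))]:
        Q=clean(sel(P,x,y,z))
        if len(Q)>8: print(c,n,rect(Q),"z",np.median(Q[:,2]))
E
```

```text
t 35.88 tcp [46.9529 22.4795 22.5168] closing yaw deg 13.47 tilt -0.0002743632196577771 open 8.48 grasp 0.0 F [-0.3815  0.463  -0.5533] q [ 0.3119 -0.0011  1.8637 -0.0004  1.2793  0.0769]
scene jarlid (array([589.5,  -6.1]), array([49.9, 54.6]), 41.6, 476) z 0.12016624942705148
scene tintop (array([577.1,  92.8]), array([46.9, 67.5]), 13.1, 441) z 0.11043290755427493
scene caul (array([ 488.4, -294.2]), array([ 48.9, 109.8]), 13.4, 674) z 0.04892780604114548
scene knob (array([ 488.7, -294.5]), array([20.2, 21.4]), 50.2, 114) z 0.10739730534794023
scene finA (array([695.9, 269.9]), array([46. , 36.2]), 21.7, 541) z 0.06091892936795326
scene finB (array([ 693. , -287.3]), array([46.8, 35. ]), 60.0, 824) z 0.06458226514443399
side jarlid (array([590. ,  -2.3]), array([51.6, 49.6]), 56.8, 214) z 0.1171194246748628
side tintop (array([578.1,  95.7]), array([46., 69.]), 13.7, 281) z 0.10735520786996096
side caul (array([ 476.6, -249.2]), array([41.3, 23.6]), 20.9, 47) z 0.045911235623859424
side finA (array([693. , 284.6]), array([45.7, 36.2]), 18.5, 736) z 0.05785788131522364
side finB (array([ 686.7, -269.7]), array([35.2, 20.9]), 13.6, 208) z 0.05908505241029906
```

View pics/scene9.png

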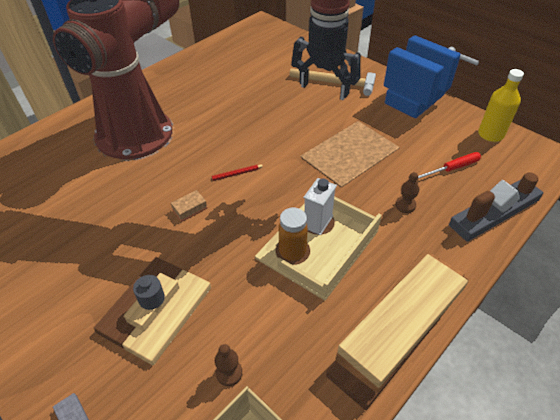

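The scene view shows the jar (293,235) and tin (319,205) upright on their discs, within about 1 mm of their start positions. The weight (150,292) stands on the caul on the joint, and the finials at (408,193) and (228,365) haven't moved. Handing in.

```bash
python3 -c "
from rig import r
print(r.hand_in())"
```

```text
the job is handed in; nothing more can be done
None
```

The job is handed in, though the call returned no verdict: by my last camera check, the weight stands on the caul, centred on the joint, with the jar and tin back upright within about 1 mm of their spots and the finials unmoved.

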